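# Prop open the lid of the parts tub

### The arm

A 7-joint arm with a two-finger parallel gripper is mounted at the origin on the work surface. World frame = base frame: x ahead of the robot, y to its left, z up, the work surface at z = 0. Lengths are in m, angles in degrees, forces in N, time in s.
With the tool pointing down it reaches from about 0.4 to 0.85 m from the base axis. Payload 6.9 kg.
Tool frame: the origin (TCP) lies at the very end of the fingers, on their centre line; the grasp point (between the pads) lies 19 mm behind it; z points along the fingers, y is the direction in which the jaws open and shut (so a half turn about z gives the same grasp; the last joint's range is limited). The gripper opens to 85 mm and grips with 20 to 120 N. Pads are 22 mm wide; open, the fingers measure 114 mm over their backs; the gripper's body (76 mm by 85 mm) begins 54 mm behind the grasp point. The pads swing forward as they close: fully open they stand 13 mm farther back than shut.
Start: joints at [-61.851, 29.078, -13.613, 85.955, 7.202, 65.827, -8.869], TCP at [0.235, 0.579, 0.231] pointing down, gripper open.
Joint ranges: [-176.47, 176.47], [-13.61, 117.27], [-81.72, 77.17], [0.22, 143.17], [-87.28, 267.28], [10, 112.55], [-165.47, 165.47]. Speed limits (degrees/s): [136.94, 136.94, 180, 180, 180, 180, 180].

### API

Orientations are given as a 3x3 rotation matrix whose columns are the frame's x, y, z axes.
In Python, from cell import bot gives the robot as it stands.
- The arm moves only by the tool step_arm, never from a script. Its argument "targets" is a list of rows, each a list of 4 numbers: the shift along the tool's x, y, z in m, then the turn about the tool's z in degrees. In form: [[dx, dy, dz, spin], ...]. A call has 1 to 12 rows; each row is the pose to reach, as a shift and turn from the pose commanded when the call began, along the tool's axes at that moment; what a row does not reach only later rows make up. A row lasts 1/8 s, in which the tool goes at most 62.5 mm and 10.7 degrees, less where a joint would pass 70% of its speed; a pose out of reach is approached as far as the arm can. A call with a gripper value outside its range is refused whole. "fingers" is the finger opening in m, from 0 to 0.0854, set as the call begins (left out, the last holds). The fingers move at their own pace and stop on an object; "squeeze" is the grip in N (left out, the last holds). Time passes only in rows, so rows that repeat a pose let the fingers close. It gives the time, the measured TCP pose, the force and the opening at its end, in the units of the state.
- bot.sense(): the state, without advancing time (a new reading comes with each control period).
- bot.get_image(name): name is "scene" or "top" or "wrist"; returns a dict with "pixels" (420x560x3 uint8, red, green, blue), "depth" (420x560 float32, m along the optical axis (not along the pixel's ray), 0 where there is no reading), "vfov" (degrees; the focal length in pixels is half the picture's height over the tangent of half this angle, whatever the lens; pixels are square), "cx", "cy" (the principal point, pixels), "view" (4x4, takes a point from world to camera coordinates); the wrist camera has in their place "mount" (4x4, takes a point from camera to tool coordinates, whose origin is the TCP and whose axes are the flange's). Camera axes: x right, y down, z forward; pixel columns grow to the right and rows downward; lengths in m; the calibration is good to about 2 mm. A picture is of the moment at which its call begins: read the wrist's pose just before it.
- bot.hand_in(): hands the job in, once; it reports no verdict.
The state is a dict: "time_s": time; "q": joint angles; "joint_vel": joint speeds; "tau": joint torques, N m; "position": TCP position; "eef_rot": TCP orientation; "ft_force": force on the tool from outside, world axes, zero at the start; "wrist_torque": the same for the moment, N m; "opening": opening from 0.0 (shut) to 1.0 (fully open).
Only numpy, scipy, OpenCV 4.12 (cv2) and the standard library are available. Lean on these libraries where they do the work, as an engineer would, in place of code of your own. Each camera call takes 0.05 s, during which the arm holds its last target.

### The job

Open the steel parts tub: take its prop rod by its black swivel grip, lift the hinged lid with it, and swing the rod's bent pin down into the square holding hole of the catch plate, all the way until the collar sits on the plate, so that the lid stands open on its rod when you let go. The plate has been re-clamped somewhere along its rail, so feel for the hole by sliding the pin lightly over the plate; never push the pin or collar on the plate with more than 20 N, do not let the lid drop, and leave the other things on the table where they are.

Things in the scene. Friction and masses are not known exactly. Their poses are not given: they have to be found in the camera images.
- tub: open grey steel parts tub, fixed to the table, 170 deep (x) x 300 wide (y) x 120 high mm, its front wall cut down to 84. Origin: centre of its underside; x points to the hinge side (away from the robot), y along its width, z up. Its front is the -x side. The prop rod moves in the upright plane y = +50 mm of this frame.
- lid (a joint): opening angle of the lid, rad: 0 shut, grows as the front edge rises, stop at 1.4; about 0.65 to 0.95 when propped, by the place of the hole. The lid is a flat 5 mm grey panel 172 x 312 mm, 0.3 to 0.6 kg, hinged freely along the rear rim: it falls shut if nothing holds it.
- hinge_point (a point): point of the lid's hinge axis in the rod's plane: tub frame (85, 50, 120) mm. The rod's pivot on the lid's front edge lies 178 mm from it, level with it when the lid is shut (straight towards the tub's front).
- grip (a point): centre of the black swivel grip on the straight part of the prop rod, 125 mm from the rod's pivot: a block 24 x 26 (y) x 24 mm that turns freely about the tub's y direction, so the rod swings while the grip is held. Grip it with the fingers left and right of it (closing along the tub's y). At the start the rod sticks out from the tub's front, drooping 0.25 to 0.45 rad.
- pin_tip (a point): rounded end of the 8 mm pin into which the rod ends beyond the bend, 17 mm from the bend. The pin is bent down from the line of the rod by 0.44 rad, so that it points straight down, about, when the lid is propped. At the bend sits a collar 18 mm across whose underside is 14 mm above the tip.
- plate_mark (a point): rear end of the catch rail (close to the tub's front wall), at the height of the plate's upper face: tub frame (-90, 50, 75) mm. The aluminium plate (38 mm wide in y, 10 thick, open beneath) has one square through hole, 11 x 11 mm, in line with this mark in y, its centre anywhere from 13 to 47 mm in front of it (towards -x): not measured. The plate is flat from 30 mm in front of the hole's centre to 48 mm behind it.
- coolant_tank: bystander: cream plastic coolant tank, 110 x 150 x 140 mm, left of the tub; leave it in place. Origin: centre of its underside.
- control_module: bystander: flat black electronic module, 105 x 60 x 22 mm, lying in front of the tub; leave it in place. Origin: centre of its underside.
- bearing_ring: bystander: steel bearing ring, 56 mm across, 16 mm high, on the table near the tub's front; leave it in place. Origin: centre of its underside.
- spanner: bystander: steel spanner, 160 mm long, lying in front of the tub; leave it in place. Origin: centre of its underside.
- grease_jar: bystander: jar, 70 mm across, 75 mm high; leave it in place. Origin: centre of its underside.
- bolt_bowl: bystander: steel bowl, 110 mm across, 40 mm high; leave it in place. Origin: centre of its underside.
- filter_canister: bystander: black filter canister lying, 90 mm thick, 170 mm long; leave it in place. Origin: centre of its underside.
- prop_rod: the prop rod, steel, 8 mm thick. Origin: its pivot on the lid's front edge; along its own -x it runs straight for 186 mm to the bend, then the pin. It folds down about the pivot by up to 2.3 rad from the line of the lid, never above that line (stop). The pivot is a little stiff (0.2 N m): the rod stays as left until moved.
- rail: the catch rail on the tub's front: two dark bars, the plate clamped fast between them. Origin and axes as plate_mark (its pose does not tell where the hole is).

How it is judged (in metres and radians):
On the way, in this order (a step that is already met when the one before it is completed fails the run):
1. the lid is lifted past 0.5 rad (value of joint lid above 0.5 rad), for 0.1 s.
2. the pin is down in the holding hole (z of pin_tip in the frame of plate_mark below -0.01 m and x of pin_tip in the frame of plate_mark between -0.055 and -0.005 m and value of joint lid above 0.55 rad), for 0.2 s.
At the end, for the whole second after the job is handed in: The pin tip is more than 10 mm below the plate's upper face, 5 to 55 mm in front of the rail's rear end (it can only be there in the hole), the lid is open by more than 0.55 rad and at rest, standing on the rod (all of step 2 and velocity of joint lid between -0.05 and 0.05 rad/s); the robot touches nothing.
It fails at once if the rod is pressed on the catch plate with more than 20 N (contact force between prop_rod and rail above 20 N).
It fails at once if the lid drops (closing faster than 1.5 rad/s) (velocity of joint lid below -1.5 rad/s).
It fails at once if a bystander is moved by more than 40 mm (distance of any of coolant_tank, control_module, bearing_ring, spanner, grease_jar, bolt_bowl, filter_canister from where it was at the start of the episode above 0.04 m).
It also fails if it takes over 72 s, if anything falls off the work surface, if the arm or the gripper's body presses on something with over 40 N, if the wrist force passes 120 N, or if a joint passes its speed limit or range.

## Working session

There is one attempt and no reset: what is moved stays moved. The work goes in short steps, Python scripts to look and compute and a tool call to move; the robot and the scene stay as the last step left them, time stands still between calls to the robot, and variables do not carry over. Pictures are saved under pics/ and viewed, and the job is handed in when it is done.

Besides the shell and the picture viewer there is one more tool, called after "Emit:" as a command line: name --pt "numbers of a row" for each row, then --argument value for the rest. step_arm: Moves the arm, as the interface text tells. Its arguments: {"type":"object","properties":{"targets":{"type":"array","items":{"type":"array","items":{"type":"number"}}},"fingers":{"type":"number"},"squeeze":{"type":"number"}},"required":["targets"]}

```bash
ls; mkdir -p pics; python3 - <<'E'
from cell import bot
import numpy as np, cv2, pickle
s=bot.sense();print(s)
for n in("scene","top","wrist"):
    im=bot.get_image(n);pickle.dump(im,open(n+'.pkl','wb'));cv2.imwrite(f'pics/{n}0.png',im['pixels'][:,:,::-1])
    print(n,im['vfov'],im['cx'],im['cy'],np.round(im.get('view',im.get('mount')),4).tolist())
E
```

```text
pics
{'time_s': 0.0, 'q': array([-61.85059945,  29.12589858, -13.60899243,  86.00933564,
         7.20305392,  65.82822829,  -8.86870162]), 'joint_vel': array([ 0.10250558,  0.08562303, -0.02750095,  0.01912086, -0.0217847 ,
       -0.05562394, -0.01969094]), 'tau': array([ 2.77973131e-04, -6.20596290e+01, -2.18640648e+00, -2.49658209e+01,
        1.27673656e-02,  1.21182439e-02, -1.99550072e-05]), 'position': array([0.23507363, 0.57855029, 0.23042191]), 'eef_rot': array([[-9.26511013e-01,  3.76267111e-01, -6.35683803e-04],
       [ 3.76267645e-01,  9.26509437e-01, -1.70958273e-03],
       [-5.42927143e-05, -1.82313448e-03, -9.99998337e-01]]), 'ft_force': array([ 0.45194995, -1.15676152, -0.1884653 ]), 'wrist_torque': array([-0.0093708 , -0.04881919,  0.04576133]), 'opening': 1.0018489062948959}
scene 46.757150819656836 273.3371305474901 211.90413001738867 [[-0.1148, 0.9934, 0.0056, 0.0736], [0.6528, 0.0797, -0.7533, -0.2921], [-0.7488, -0.0829, -0.6576, 2.0785], [0.0, 0.0, 0.0, 1.0]]
top 55.90907161847734 283.8112811128753 210.5723525068344 [[0.0298, -0.9995, -0.014, -0.0156], [-0.997, -0.0287, -0.0721, 0.5503], [0.0716, 0.0161, -0.9973, 1.1317], [0.0, 0.0, 0.0, 1.0]]
wrist 58.25256564510912 277.7853926244855 208.50689571849045 [[0.0001, -0.9597, -0.2809, 0.0717], [1.0, 0.0, 0.0002, 0.0001], [-0.0002, -0.2809, 0.9597, -0.144], [0.0, 0.0, 0.0, 1.0]]
```

View pics/scene0.png

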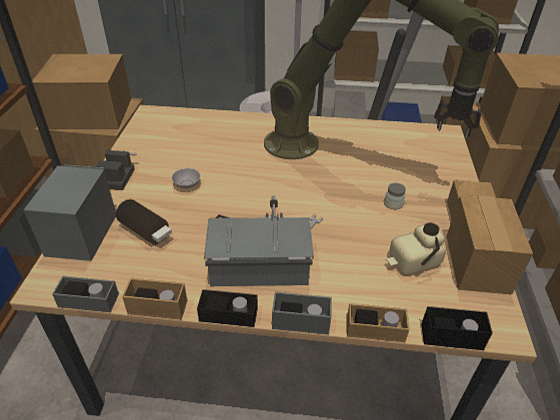

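View pics/top0.png

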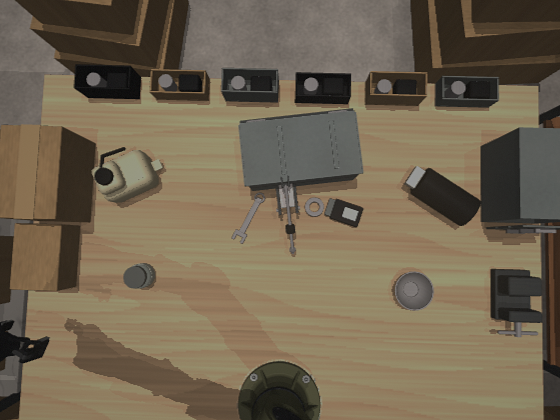

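View pics/wrist0.png

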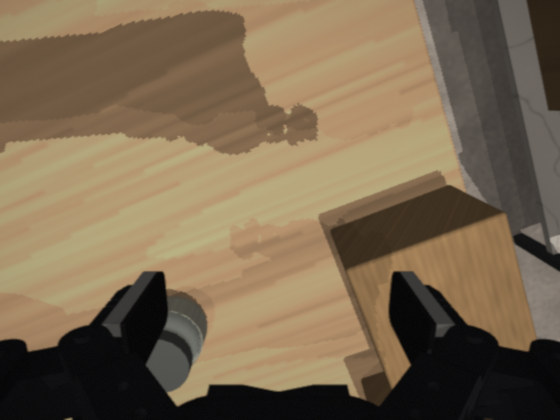

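The scene and top views show the lid with corners near (240,122), (355,111), (362,173), (246,187) in the top view. The rod runs from about (288,183) to (293,252), with the black grip near (290,229). I'll zoom in and measure next.

```bash
cat > h.py <<'E'
import numpy as np, cv2, pickle
def K(im):
    h=im['pixels'].shape[0];f=h/2/np.tan(np.radians(im['vfov'])/2);return f,im['cx'],im['cy']
def pts(im,T=None):
    """world xyz per pixel; T camera->world"""
    f,cx,cy=K(im);d=im['depth'];v,u=np.mgrid[:d.shape[0],:d.shape[1]]
    p=np.stack([(u-cx)/f*d,(v-cy)/f*d,d],-1)
    if T is None:T=np.linalg.inv(im['view'])
    return p@T[:3,:3].T+T[:3,3]
def wT(im,s):
    W=np.eye(4);W[:3,:3]=s['eef_rot'];W[:3,3]=s['position'];return W@im['mount']
def ray(im,u,v,T=None):
    f,cx,cy=K(im)
    if T is None:T=np.linalg.inv(im['view'])
    return T[:3,3],T[:3,:3]@np.array([(u-cx)/f,(v-cy)/f,1])
def onz(im,u,v,z,T=None):
    o,d=ray(im,u,v,T);return o+d*(z-o[2])/d[2]
E
python3 - <<'E'
from h import *
im=pickle.load(open('top.pkl','rb'));P=pts(im)
c=im['pixels'][100:270,220:380,::-1];cv2.imwrite('pics/topz.png',cv2.resize(c,None,fx=3.5,fy=3.5,interpolation=cv2.INTER_NEAREST))
z=P[...,2];print('table',np.median(z[300:330,300:350]))
m=(abs(z-0.123)<0.012)
m=m.astype(np.uint8);m[:105]=0;m[195:]=0;m[:,:230]=0;m[:,370:]=0
m=cv2.morphologyEx(m,cv2.MORPH_OPEN,np.ones((7,7)))
cs,_=cv2.findContours(m,0,2);c=max(cs,key=cv2.contourArea)
print(cv2.contourArea(c),cv2.boundingRect(c))
Q=P[m>0];print('z',np.median(Q[:,2]))
xy=np.float32(Q[:,:2]*1000);r=cv2.minAreaRect(xy);print(r);print(cv2.boxPoints(r))
for v in range(180,258,3):
    row=P[v,275:312];k=np.argmax(row[:,2]);print(v,275+k,np.round(row[k],4))
E
```

```text
table 0.000647700868706691
7463.0 (239, 109, 123, 77)
z 0.1280529332424042
((717.4151000976562, -37.897552490234375), (182.9951629638672, 318.2456359863281), 7.915653705596924)
[[ 604.8757   107.10852]
 [ 648.70294 -208.10483]
 [ 829.9545  -182.90363]
 [ 786.12726  132.30972]]
180 287 [ 0.6232 -0.0073  0.1342]
183 288 [ 0.6157 -0.0102  0.1321]
186 288 [ 0.6076 -0.0104  0.1327]
189 286 [ 0.6011 -0.0052  0.1205]
192 285 [ 0.5934 -0.0027  0.1164]
195 285 [ 0.5854 -0.003   0.1164]
198 287 [ 0.5781 -0.0085  0.11  ]
201 286 [ 0.5698 -0.0061  0.1114]
204 286 [ 0.5623 -0.0062  0.1055]
207 287 [ 0.5542 -0.0092  0.1061]
210 288 [ 0.5463 -0.0121  0.1048]
213 288 [ 0.5385 -0.0123  0.0998]
216 288 [ 0.5305 -0.0125  0.097 ]
219 289 [ 0.5227 -0.0155  0.0934]
222 308 [ 0.468  -0.0181  1.1681]
225 292 [ 0.5066 -0.0241  0.0948]
228 288 [ 0.4981 -0.0135  0.0942]
231 286 [ 0.4899 -0.0083  0.0931]
234 291 [ 0.4823 -0.0221  0.0801]
237 290 [ 0.474  -0.0196  0.0791]
240 291 [ 0.4659 -0.0226  0.0753]
243 291 [ 0.4576 -0.0229  0.0707]
246 291 [ 0.4493 -0.0231  0.0679]
249 280 [ 0.468  -0.0181  1.1681]
252 292 [ 0.4329 -0.0263  0.0679]
255 310 [ 0.4237 -0.0796  0.0048]
```

View pics/topz.png

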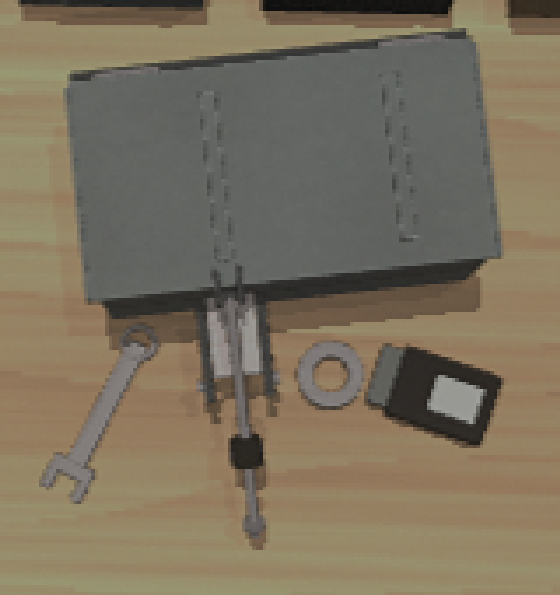

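Emit:
step_arm --pt "-0.43 -0.41 -0.04 -30" --pt "-0.43 -0.41 -0.04 -30" --pt "-0.43 -0.41 -0.04 -30" --pt "-0.43 -0.41 -0.04 -30" --pt "-0.43 -0.41 -0.04 -30" --pt "-0.43 -0.41 -0.04 -30" --pt "-0.43 -0.41 -0.04 -30" --pt "-0.43 -0.41 -0.04 -30" --pt "-0.43 -0.41 -0.04 -30" --pt "-0.43 -0.41 -0.04 -30" --pt "-0.43 -0.41 -0.04 -30" --pt "-0.43 -0.41 -0.04 -30"

```text
time_s: 1.65
position: [0.4789, 0.0382, 0.2711]
eef_rot: [[-0.99, -0.138, -0.001], [-0.138, 0.99, 0.001], [0.001, 0.001, -1.0]]
ft_force: [0.9, 1.3, -0.8]
opening: 0.999
```

```bash
cat > look.py <<'E'
from h import *
from cell import bot
import sys
s=bot.sense();im=bot.get_image('wrist');n=sys.argv[1]
pickle.dump((im,s),open(n+'.pkl','wb'));cv2.imwrite(f'pics/{n}.png',im['pixels'][:,:,::-1])
print(s['time_s'],np.round(s['position'],4),np.round(s['eef_rot'],4).tolist(),np.round(s['q'],1),np.round(s['ft_force'],2))
E
python3 look.py w1
```

```text
1.65 [0.4789 0.0382 0.2711] [[-0.9904, -0.138, -0.0007], [-0.138, 0.9904, 0.0006], [0.0006, 0.0007, -1.0]] [ 1.00e-01  1.42e+01 -9.70e+00  1.03e+02  2.60e+00  6.31e+01  8.74e+01] [ 0.88  1.28 -0.82]
```

View pics/w1.png

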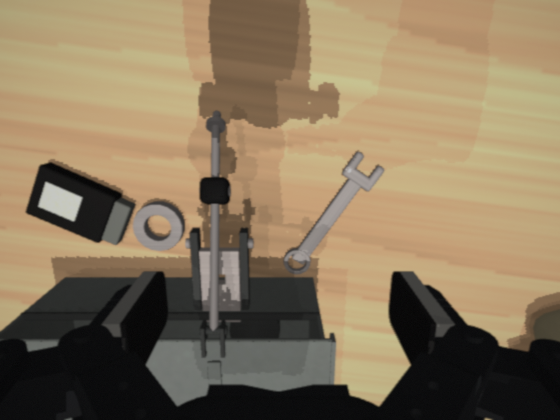

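Wrist view: grip at about (215,190), bend with collar at (216,124), pivot near (213,325), plate around (220,275), bearing ring left at (158,225), spanner right.

```bash
python3 - <<'E'
from h import *
im,s=pickle.load(open('w1.pkl','rb'));T=wT(im,s);P=pts(im,T)
g=im['pixels'];cv2.imwrite('pics/w1z.png',cv2.resize(g[220:345,160:290,::-1],None,fx=4.5,fy=4.5,interpolation=cv2.INTER_CUBIC))
# black grip
m=((g.max(2)<50)).astype(np.uint8);m[:,:185]=0;m[:,245:]=0;m[:172]=0;m[208:]=0
n,l,st,c=cv2.connectedComponentsWithStats(m);k=1+np.argmax(st[1:,4]);print(st[k],c[k])
q=P[l==k];q=q[abs(q[:,2]-.09)<.03];print('grip',q.min(0),q.max(0),np.median(q,0))
# rod centres
for v in range(118,325,8):
    row=P[v,195:240];z=row[:,2];zz=np.sort(z[(z<.2)])[-3];ok=(z>zz-.008)&(z<.2);print(v,np.round(row[ok].mean(0),4),ok.sum(),195+np.where(ok)[0].mean())
# lid top edge
z=P[...,2];L=(z>.115)&(z<.135);
e=[]
for u in range(175,330,6):
    col=np.where(L[300:,u])[0]
    if len(col):e.append(P[300+col[0],u])
e=np.array(e);print(np.round(e[::4],4));print('plate',[np.round(P[v,u],4) for v,u in((260,208),(280,205),(280,233),(260,233),(295,233),(242,248),(242,194),(232,248))])
E
```

```text
[201 177  28  27 691] [214.40376266 190.27206946]
grip [ 0.48180999 -0.02909972  0.07962706] [ 0.50640205 -0.00386171  0.09548606] [ 0.49284289 -0.01607456  0.0911265 ]
118 [ 0.4328 -0.0257  0.0646] 14 214.5
126 [ 0.4399 -0.0248  0.0628] 19 215.0
134 [ 0.4467 -0.0236  0.0664] 9 215.0
142 [ 0.4536 -0.0226  0.0689] 9 215.0
150 [ 0.4605 -0.0217  0.0709] 9 215.0
158 [ 0.4674 -0.0206  0.0733] 9 215.0
166 [ 0.4742 -0.0196  0.0757] 9 215.0
174 [ 0.4811 -0.0186  0.0779] 9 215.0
182 [ 0.4862 -0.0182  0.0887] 29 213.0
190 [ 0.4927 -0.0166  0.0911] 29 213.68965517241378
198 [ 0.4995 -0.0163  0.0932] 29 213.0
206 [ 0.5084 -0.0155  0.0876] 9 214.0
214 [ 0.515  -0.0144  0.0903] 9 214.0
222 [ 0.5218 -0.0135  0.0926] 9 214.0
230 [ 0.5283 -0.0124  0.0954] 9 214.0
238 [ 0.5352 -0.0115  0.0974] 9 214.0
246 [ 0.542  -0.0108  0.0994] 8 213.625
254 [ 0.5486 -0.0095  0.1019] 9 214.0
262 [ 0.5554 -0.0085  0.1041] 9 214.0
270 [ 0.562  -0.0075  0.1064] 9 214.0
278 [ 0.5686 -0.0065  0.1089] 9 214.0
286 [ 0.5752 -0.0055  0.1113] 9 214.0
294 [ 0.5819 -0.0054  0.1137] 9 213.0
302 [ 0.5885 -0.0045  0.116 ] 9 213.0
310 [ 0.595  -0.0035  0.1184] 9 213.0
318 [ 0.6016 -0.0025  0.1207] 9 213.0
[[ 0.6236 -0.0338  0.1251]
 [ 0.6113 -0.0133  0.1253]
 [ 0.6047  0.0062  0.1172]
 [ 0.6155  0.0298  0.1241]
 [ 0.6119  0.051   0.1249]
 [ 0.6091  0.0722  0.1248]
 [ 0.6064  0.0935  0.1244]]
plate [array([ 0.5674, -0.0179,  0.0759]), array([ 0.5884, -0.0187,  0.0776]), array([0.5855, 0.0086, 0.076 ]), array([0.564 , 0.0063, 0.076 ]), array([0.6023, 0.0103, 0.0755]), array([0.5447, 0.0185, 0.0724]), array([ 0.5505, -0.0329,  0.0758]), array([0.5603, 0.0151, 0.0026])]
```

View pics/w1z.png

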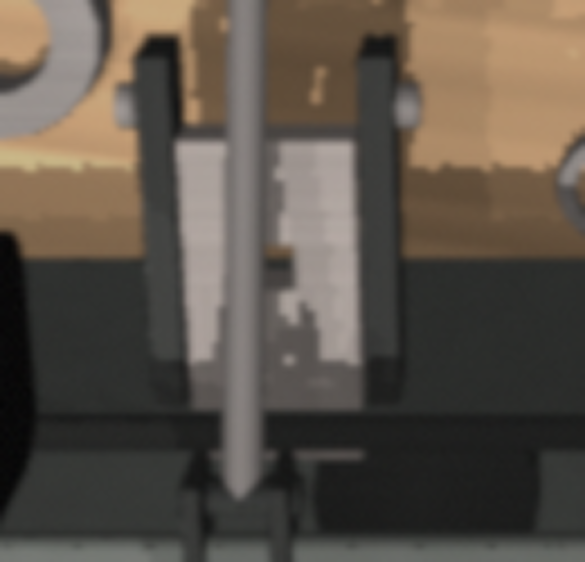

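```bash
python3 - <<'E'
from h import *
im,s=pickle.load(open('w1.pkl','rb'));T=wT(im,s)
u_=np.array([np.cos(np.radians(7.8)),np.sin(np.radians(7.8))]);n_=np.array([-u_[1],u_[0]])
piv=np.array([.6116,-.0012])
for name,u,v in(('hole near front',222,275),('hole rear',222,284.4),('hole right',225.3,279.5),('plate front',220,249.5),('plateL',200,262),('plateR',240,262)):
    p=onz(im,u,v,.075,T)[:2];d=p-piv;print(name,np.round(p,4),'tub-frame rel pivot: x %.1f y %.1f mm'%(d@u_*1e3,d@n_*1e3))
g=im['pixels'];print(g[268:292:1,221].tolist())
print(g[279,212:240].tolist())
P=pts(im,T);print(np.round(P[266:294,222,2],3))
E
```

```text
hole near front [ 0.582  -0.0029] tub-frame rel pivot: x -29.5 y 2.4 mm
hole rear [ 0.5923 -0.0019] tub-frame rel pivot: x -19.2 y 2.0 mm
hole right [0.5865 0.0009] tub-frame rel pivot: x -24.6 y 5.5 mm
plate front [ 0.5552 -0.0074] tub-frame rel pivot: x -56.7 y 1.5 mm
plateL [ 0.571  -0.0256] tub-frame rel pivot: x -43.5 y -18.6 mm
plateR [0.5656 0.0133] tub-frame rel pivot: x -43.6 y 20.6 mm
[[118, 111, 107], [121, 113, 110], [120, 114, 110], [120, 114, 110], [122, 115, 110], [120, 112, 106], [113, 100, 88], [106, 87, 69], [97, 78, 60], [70, 61, 51], [49, 48, 45], [51, 51, 49], [65, 61, 60], [69, 65, 63], [70, 66, 64], [74, 70, 67], [90, 85, 82], [110, 104, 100], [116, 109, 105], [116, 109, 105], [116, 110, 106], [113, 107, 103], [105, 99, 95], [102, 96, 93]]
[[129, 123, 121], [135, 129, 126], [133, 127, 125], [125, 120, 117], [112, 108, 105], [95, 91, 89], [73, 70, 68], [58, 56, 54], [52, 51, 49], [51, 51, 49], [51, 51, 49], [52, 52, 50], [71, 68, 66], [112, 106, 103], [144, 136, 131], [156, 146, 142], [158, 148, 143], [158, 148, 143], [158, 149, 144], [158, 149, 143], [160, 151, 146], [166, 157, 151], [170, 160, 155], [171, 161, 156], [172, 162, 156], [171, 161, 156], [160, 151, 146], [119, 112, 108]]
[0.078 0.076 0.075 0.077 0.076 0.077 0.077 0.076 0.077 0.001 0.002 0.002
 0.004 0.008 0.068 0.07  0.072 0.073 0.076 0.076 0.077 0.077 0.077 0.077
 0.076 0.077 0.077 0.077]
```

```bash
cat > kin.py <<'E'
import numpy as np
from scipy.optimize import fsolve
H=np.array([85.,120.])
def chain(th,ps):  # lid angle, rod droop below horizontal; tub x,z mm
    p=H+178*np.array([-np.cos(th),np.sin(th)])
    d=np.array([-np.cos(ps),-np.sin(ps)])
    b=p+186*d; pa=ps+.44; t=b+17*np.array([-np.cos(pa),-np.sin(pa)])
    return p,p+125*d,b,t
def solve_tip(x,z,g=(.8,1.1)):
    return fsolve(lambda q:chain(*q)[3]-np.array([x,z]),g)
def solve_grip(x,z,g):
    return fsolve(lambda q:chain(*q)[1]-np.array([x,z]),g)
E
python3 - <<'E'
from kin import *
g0=chain(0,.337)[1];print('start grip',g0)
for x,z in((-118,80),(-118,61),(-106,80),(-130,80),(-118,95)):
    q=solve_tip(x,z);p,g,b,t=chain(*q);print((x,z),np.round(q,3),'grip',np.round(g,1),'pivot',np.round(p,1),'bend',np.round(b,1),'lean deg',90-np.degrees(q[1]),'d from start',np.round(g-g0,1), 'rod xoff at +67', 67/np.tan(q[1]))
E
```

```text
start grip [-210.96886036   78.66783354]
(-118, 80) [0.898 1.06 ] grip [-87.  150.2] pivot [-25.9 259.2] bend [-116.8   97. ] lean deg 29.256410734880774 d from start [124.   71.5] rod xoff at +67 37.53165114592541
(-118, 61) [0.793 1.137] grip [-92.5 133.4] pivot [-39.9 246.8] bend [-118.1   78. ] lean deg 24.84918656352582 d from start [118.5  54.7] rod xoff at +67 31.02817148884362
(-106, 80) [0.931 1.101] grip [-77.9 151.4] pivot [-21.2 262.8] bend [-105.5   97. ] lean deg 26.933067237065274 d from start [133.1  72.7] rod xoff at +67 34.03967456187182
(-130, 80) [0.864 1.019] grip [-96.1 148.8] pivot [-30.6 255.3] bend [-128.1   96.9] lean deg 31.600388210484276 d from start [114.8  70.2] rod xoff at +67 41.21930079330615
(-118, 95) [0.979 0.994] grip [-82.4 163. ] pivot [-14.3 267.8] bend [-115.7  111.8] lean deg 33.044443643811384 d from start [128.5  84.3] rod xoff at +67 43.5842348682964
```

Emit:
step_arm --pt "0.003 -0.057 0.05 0" --pt "0.003 -0.057 0.1 0" --pt "0.003 -0.057 0.13 0" --pt "0.003 -0.057 0.13 0" --pt "0.003 -0.057 0.13 0" --fingers 0.07

```text
time_s: 2.33
position: [0.4849, -0.0185, 0.1425]
eef_rot: [[-0.99, -0.139, 0.002], [-0.139, 0.99, 0.0], [-0.002, 0.0, -1.0]]
ft_force: [-0.1, -0.0, 0.4]
opening: 0.82
```

```bash
python3 look.py w2; python3 - <<'E'
from h import *
im,s=pickle.load(open('w2.pkl','rb'));T=wT(im,s);P=pts(im,T);z=P[...,2]
g=im['pixels'];m=((g.max(2)<50)&(z>.075)&(z<.11)).astype(np.uint8)
n,l,st,c=cv2.connectedComponentsWithStats(m)
for k in range(1,n):
    if st[k,4]>80:
        q=P[l==k];print(st[k],c[k],q.min(0).round(4),q.max(0).round(4),q.mean(0).round(4))
E
```

```text
2.325 [ 0.4849 -0.0185  0.1425] [[-0.9903, -0.1391, 0.0016], [-0.1391, 0.9903, 0.0003], [-0.0016, 0.0001, -1.0]] [  4.7  22.5  -7.5 113.9   4.1  43.8  92.8] [-0.15 -0.02  0.41]
[ 255  225   45   42 1711] [276.8515488 245.7434249] [ 0.4813 -0.0305  0.0829] [ 0.5053 -0.0043  0.0953] [ 0.4923 -0.0177  0.0907]
[ 76 410  36  10 272] [ 94.19485294 415.34558824] [ 0.6328 -0.1349  0.075 ] [ 0.6403 -0.1102  0.0848] [ 0.6372 -0.1233  0.0795]
```

View pics/w2.png

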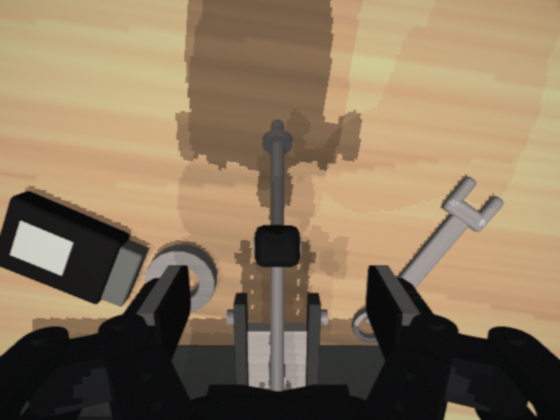

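Wrist view: the grip is centred at (277,246), between the open fingers, so I can go straight down.

Emit:
step_arm --pt "0 0 0.03 0" --pt "0 0 0.055 0" --pt "0 0 0.064 0" --pt "0 0 0.064 0"

```text
time_s: 2.88
position: [0.4846, -0.0193, 0.0779]
eef_rot: [[-0.99, -0.138, 0.001], [-0.138, 0.99, -0.0], [-0.001, -0.0, -1.0]]
ft_force: [0.0, 1.2, 0.2]
opening: 0.816
```

Emit:
step_arm --pt "0 0 0 0" --pt "0 0 0 0" --pt "0 0 0 0" --pt "0 0 0 0" --pt "0 0 0 0" --pt "0 0 0 0" --fingers 0.0 --squeeze 70

```text
time_s: 3.62
position: [0.4847, -0.0191, 0.0774]
eef_rot: [[-0.99, -0.138, 0.001], [-0.138, 0.99, 0.0], [-0.001, 0.0, -1.0]]
ft_force: [2.3, 2.6, 1.7]
opening: 0.276
```

```bash
python3 look.py w3
```

```text
3.625 [ 0.4847 -0.0191  0.0774] [[-0.9905, -0.1376, 0.0011], [-0.1376, 0.9905, 0.0004], [-0.0011, 0.0003, -1.0]] [  4.   28.1  -6.7 118.1   5.6  34.1  91.4] [2.32 2.56 1.69]
```

View pics/w3.png

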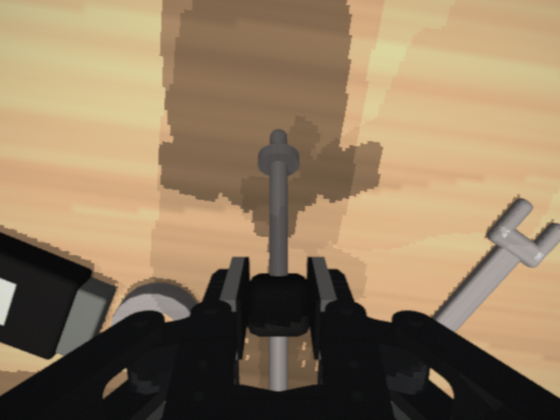

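```bash
python3 - <<'E'
from kin import *
g0=chain(0,.337)[1]
qe=solve_tip(-118,95)
for a in np.linspace(0,1,13):
    th=a*qe[0];ps=.337+(qe[1]-.337)*a**1.5
    p,g,b,t=chain(th,ps);d=g-g0;print('%.2f th %.2f ps %.2f tool dx %.4f dz %.4f'%(a,th,ps,-d[0]/1e3,-d[1]/1e3),'tip',t.round(0))
E
```

```text
0.00 th 0.00 ps 0.34 tool dx -0.0000 dz -0.0000 tip [-281.   47.]
0.08 th 0.08 ps 0.35 tool dx -0.0013 dz -0.0127 tip [-279.   58.]
0.17 th 0.16 ps 0.38 tool dx -0.0043 dz -0.0237 tip [-275.   67.]
0.25 th 0.24 ps 0.42 tool dx -0.0091 dz -0.0336 tip [-269.   75.]
0.33 th 0.33 ps 0.46 tool dx -0.0156 dz -0.0425 tip [-261.   81.]
0.42 th 0.41 ps 0.51 tool dx -0.0237 dz -0.0505 tip [-250.   85.]
0.50 th 0.49 ps 0.57 tool dx -0.0336 dz -0.0577 tip [-238.   89.]
0.58 th 0.57 ps 0.63 tool dx -0.0452 dz -0.0640 tip [-223.   92.]
0.67 th 0.65 ps 0.69 tool dx -0.0585 dz -0.0694 tip [-206.   94.]
0.75 th 0.73 ps 0.76 tool dx -0.0736 dz -0.0742 tip [-188.   95.]
0.83 th 0.82 ps 0.84 tool dx -0.0903 dz -0.0782 tip [-166.   95.]
0.92 th 0.90 ps 0.91 tool dx -0.1086 dz -0.0815 tip [-143.   95.]
1.00 th 0.98 ps 0.99 tool dx -0.1285 dz -0.0843 tip [-118.   95.]
```

Emit:
step_arm --pt "0 0 -0.006 0" --pt "-0.001 0 -0.013 0" --pt "-0.002 0 -0.018 0" --pt "-0.004 0 -0.024 0" --pt "-0.006 0 -0.029 0" --pt "-0.009 0 -0.034 0" --pt "-0.012 0 -0.038 0" --pt "-0.016 0 -0.043 0"

```text
time_s: 4.68
position: [0.4936, -0.0179, 0.1187]
eef_rot: [[-0.991, -0.137, -0.013], [-0.137, 0.991, -0.001], [0.013, 0.001, -1.0]]
ft_force: [-9.3, 1.9, -3.3]
opening: 0.275
```

```bash
python3 look.py w4; python3 - <<'E'
from cell import bot;import cv2
im=bot.get_image('scene')['pixels'];cv2.imwrite('pics/s4.png',cv2.resize(im[170:310,180:350,::-1],None,fx=4,fy=4))
E
```

```text
4.675 [ 0.4936 -0.0179  0.1187] [[-0.9905, -0.1369, -0.0129], [-0.1369, 0.9906, -0.0009], [0.0129, 0.0009, -0.9999]] [  4.3  25.4  -7.2 113.6   4.6  42.   92.1] [-9.28  1.9  -3.35]
```

View pics/w4.png

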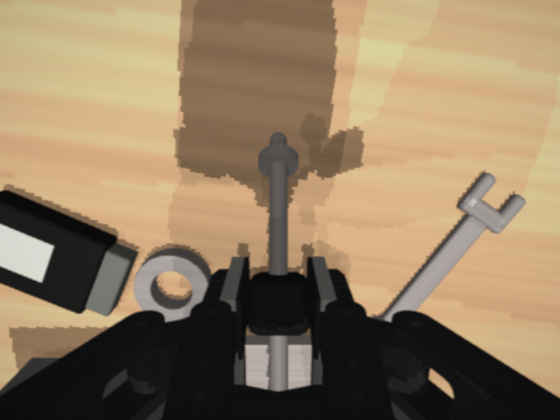

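View pics/s4.png

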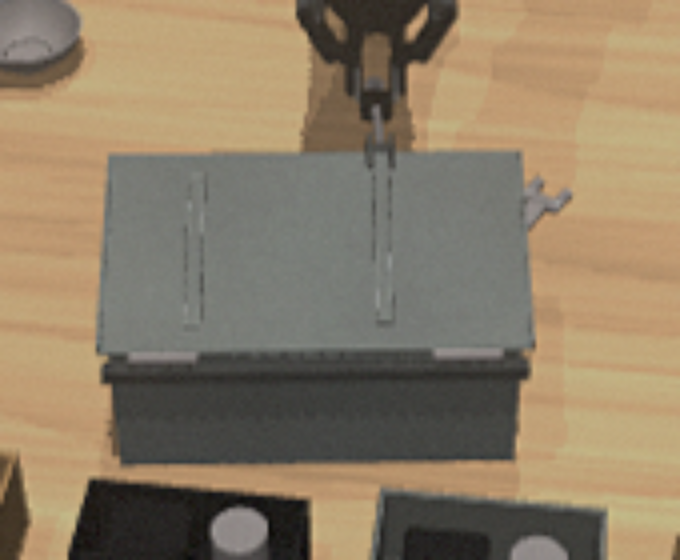

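The lid is lifting, as the scene view shows with its front edge up near (380,150). The arm yields about 7 mm in x under 9 N, so I'll work from measured positions.

```bash
cat > st.py <<'E'
from kin import *
from cell import bot
s=bot.sense();p=s['position']*1e3
u=np.array([np.cos(np.radians(7.85)),np.sin(np.radians(7.85))])
g0=chain(0,.337)[1];d=p-np.array([484.7,-19.1,77.4])
along=d[:2]@u;lat=d[:2]@np.array([-u[1],u[0]])
# tilt of tool: grasp ~ at TCP, ignore
g=g0+np.array([along,d[2]])
# multi start
best=None
for t0 in np.linspace(0.05,1.1,8):
    q,i,ok,_=__import__('scipy.optimize',fromlist=['x']).fsolve(lambda q:chain(*q)[1]-g,(t0,t0*.7+.3),full_output=True)
    if ok==1 and q[0]+q[1]>0 and -0.05<q[0]<1.4: best=q;break
print('t %.2f along %.1f dz %.1f lat %.1f F tub(x,y,z) %.1f %.1f %.1f tilt %.3f'%(s['time_s'],along,d[2],lat,s['ft_force'][:2]@u,s['ft_force'][:2]@np.array([-u[1],u[0]]),s['ft_force'][2],s['eef_rot'][:2,2]@u),'op',round(s['opening'],3))
if best is not None:
    P=chain(*best);print('theta %.3f psi %.3f'%tuple(best),'grip',P[1].round(1),'bend',P[2].round(1),'tip',P[3].round(1))
else: print('unsolved',g)
E
python3 st.py
```

```text
t 4.78 along 11.0 dz 42.1 lat -0.1 F tub(x,y,z) -6.9 2.9 -2.3 tilt -0.009 op 0.277
theta 0.291 psi 0.415 grip [-199.9  120.7] bend [-255.8   96.2] tip [-266.9   83.4]
```

Emit:
step_arm --pt "-0.004 0 -0.005 0" --pt "-0.008 0 -0.01 0" --pt "-0.013 0 -0.015 0" --pt "-0.018 0 -0.019 0" --pt "-0.024 0 -0.023 0" --pt "-0.03 0 -0.027 0" --pt "-0.037 0 -0.03 0" --pt "-0.044 0 -0.033 0" --pt "-0.051 0 -0.036 0" --pt "-0.058 0 -0.039 0"

```text
time_s: 6.02
position: [0.5551, -0.0094, 0.1588]
eef_rot: [[-0.991, -0.137, -0.005], [-0.137, 0.991, -0.0], [0.005, 0.001, -1.0]]
ft_force: [-4.7, 3.0, -2.6]
opening: 0.274
```

```bash
python3 st.py; python3 look.py w5;  python3 - <<'E'
from cell import bot;import cv2
im=bot.get_image('scene')['pixels'];cv2.imwrite('pics/s5.png',cv2.resize(im[170:310,180:350,::-1],None,fx=4,fy=4))
E
```

```text
t 6.03 along 71.0 dz 81.4 lat -0.0 F tub(x,y,z) -4.2 3.6 -2.6 tilt -0.005 op 0.274
theta 0.751 psi 0.710 grip [-139.9  160.1] bend [-186.2  120.3] tip [-193.2  104.8]
6.025 [ 0.5551 -0.0094  0.1588] [[-0.9905, -0.1372, -0.0054], [-0.1372, 0.9905, -0.0001], [0.0053, 0.0006, -1.0]] [  3.4  26.9  -7.4 102.4   4.2  51.3  92. ] [-4.68  2.98 -2.55]
```

View pics/w5.png

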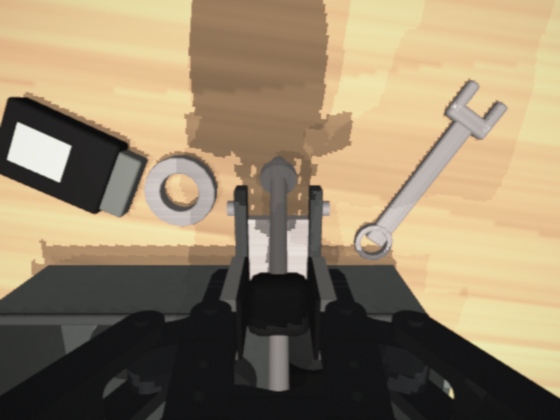

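View pics/s5.png

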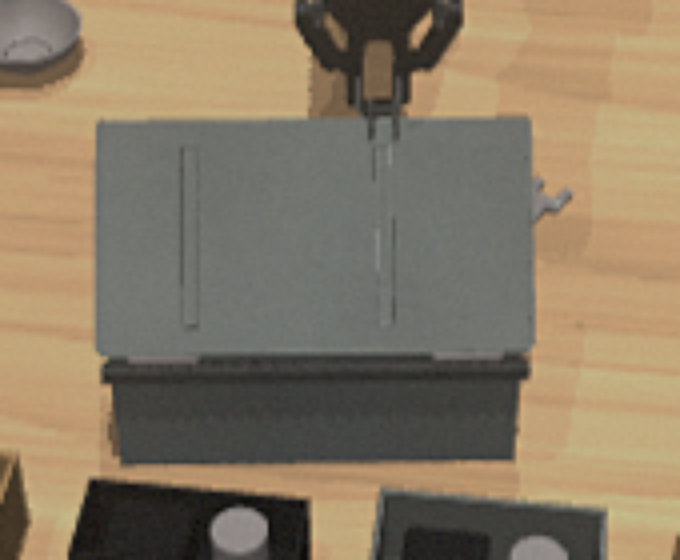

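Emit:
step_arm --pt "-0.008 0 -0.002 0" --pt "-0.016 0 -0.003 0" --pt "-0.024 0 -0.004 0" --pt "-0.032 0 -0.005 0" --pt "-0.04 0 -0.005 0" --pt "-0.048 0 -0.005 0" --pt "-0.056 0 -0.005 0" --pt "-0.056 0 -0.005 0"

```text
time_s: 7.12
position: [0.6143, -0.0012, 0.1643]
eef_rot: [[-0.99, -0.138, 0.002], [-0.138, 0.99, 0.0], [-0.002, 0.0, -1.0]]
ft_force: [0.1, 3.9, -2.8]
opening: 0.276
```

```bash
python3 st.py; python3 look.py w6;  python3 - <<'E'
from cell import bot;import cv2
for n in('scene','top'):
    im=bot.get_image(n)['pixels'];cv2.imwrite(f'pics/{n}6.png',cv2.resize(im[170:310,180:350,::-1] if n=='scene' else im[100:270,220:380,::-1],None,fx=4,fy=4))
E
```

```text
t 7.12 along 130.9 dz 86.9 lat 0.0 F tub(x,y,z) 0.6 3.8 -2.8 tilt 0.002 op 0.276
theta 1.000 psi 0.986 grip [-80.1 165.6] bend [-113.8  114.7] tip [-116.2   97.9]
7.125 [ 0.6143 -0.0012  0.1643] [[-0.9905, -0.1377, 0.002], [-0.1377, 0.9905, 0.0005], [-0.002, 0.0002, -1.0]] [ 2.3 31.1 -7.2 93.3  4.5 55.8 91.6] [ 0.09  3.86 -2.83]
```

View pics/w6.png

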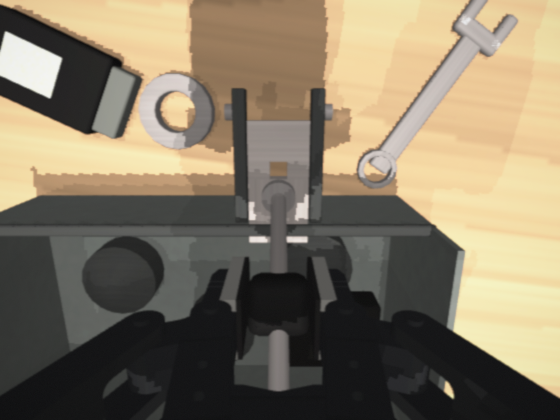

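View pics/scene6.png

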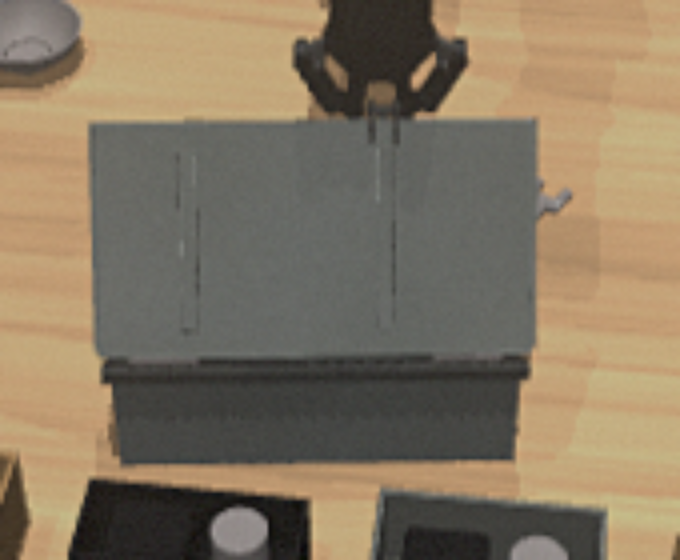

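The wrist view shows the square hole at about (278,169), just ahead of the collar at (278,195) and laterally in line with it. I'll measure both.

```bash
python3 - <<'E'
from h import *
im,s=pickle.load(open('w6.pkl','rb'));T=wT(im,s);P=pts(im,T)
u_=np.array([np.cos(np.radians(7.85)),np.sin(np.radians(7.85))]);n_=np.array([-u_[1],u_[0]]);piv=np.array([.6116,-.0012])
cv2.imwrite('pics/w6z.png',cv2.resize(im['pixels'][110:260,225:335,::-1],None,fx=4,fy=4,interpolation=cv2.INTER_CUBIC))
def tub(p):
    d=p[:2]-piv;return np.round([-93+d@u_*1e3,d@n_*1e3,p[2]*1e3],1)
print(im['pixels'][155:185,278].tolist())
print(im['pixels'][167,262:296].tolist())
for v in (121,162,163,177,178): print(v,'on z75',tub(onz(im,278,v,.075,T)))
for v in range(150,250,4): print(v,tub(P[v,278]),end=' ')
E
```

```text
[[152, 143, 139], [152, 144, 139], [153, 145, 140], [154, 146, 141], [155, 146, 141], [152, 143, 137], [146, 132, 121], [136, 114, 93], [133, 108, 82], [132, 107, 81], [131, 106, 80], [131, 106, 80], [131, 106, 80], [131, 106, 80], [134, 108, 82], [137, 111, 84], [140, 113, 86], [143, 115, 88], [144, 116, 88], [143, 116, 88], [134, 110, 88], [111, 99, 90], [101, 95, 92], [100, 95, 92], [99, 95, 92], [91, 87, 85], [89, 86, 84], [98, 94, 93], [113, 108, 106], [118, 113, 111]]
[[148, 141, 136], [148, 140, 136], [149, 141, 137], [148, 141, 137], [149, 141, 137], [149, 141, 137], [146, 138, 133], [138, 126, 117], [132, 112, 95], [130, 106, 82], [130, 106, 80], [130, 105, 80], [130, 105, 79], [130, 105, 79], [130, 105, 79], [130, 105, 79], [131, 106, 80], [130, 105, 80], [130, 106, 80], [130, 106, 80], [130, 106, 80], [131, 105, 80], [131, 106, 80], [129, 105, 80], [126, 106, 87], [127, 115, 106], [128, 121, 116], [129, 122, 117], [129, 122, 118], [129, 122, 118], [129, 122, 118], [128, 122, 118], [129, 122, 118], [128, 122, 118]]
121 on z75 [-1.485e+02 -1.000e-01  7.500e+01]
162 on z75 [-
[... 382 characters left out ...]
1.300e+00] 178 [-113.5   -0.    75.2] 182 [-1.203e+02 -1.000e-01  1.181e+02] 186 [-1.183e+02 -1.000e-01  1.182e+02] 190 [-1.161e+02 -1.000e-01  1.178e+02] 194 [-1.140e+02 -1.000e-01  1.182e+02] 198 [-1.128e+02 -1.000e-01  1.216e+02] 202 [-1.111e+02 -1.000e-01  1.233e+02] 206 [-1.097e+02 -1.000e-01  1.258e+02] 210 [-1.083e+02 -1.000e-01  1.281e+02] 214 [-1.068e+02 -1.000e-01  1.299e+02] 218 [-1.054e+02 -1.000e-01  1.321e+02] 222 [-1.041e+02 -1.000e-01  1.344e+02] 226 [-1.025e+02 -1.000e-01  1.356e+02] 230 [-1.011e+02 -1.000e-01  1.376e+02] 234 [-1.002e+02 -1.000e-01  1.405e+02] 238 [-9.880e+01 -1.000e-01  1.422e+02] 242 [-9.740e+01 -1.000e-01  1.439e+02] 246 [-9.620e+01 -1.000e-01  1.458e+02]
```

View pics/w6z.png

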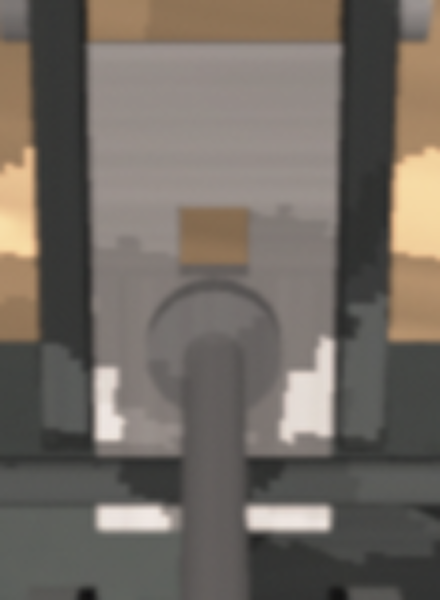

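Emit:
step_arm --pt "0.002 0 0.003 0" --pt "0.003 0 0.006 0" --pt "0.004 0 0.009 0" --pt "0.005 0 0.011 0" --pt "0.006 0 0.013 0" --pt "0.006 0 0.013 0"

```text
time_s: 8.02
position: [0.6065, -0.0023, 0.1509]
eef_rot: [[-0.991, -0.138, -0.001], [-0.138, 0.991, 0.0], [0.001, 0.0, -1.0]]
ft_force: [-0.8, 5.9, -2.6]
opening: 0.276
```

```bash
python3 st.py; python3 look.py w7; python3 - <<'E'
from h import *
im,s=pickle.load(open('w7.pkl','rb'))
cv2.imwrite('pics/w7z.png',cv2.resize(im['pixels'][110:260,225:335,::-1],None,fx=4,fy=4,interpolation=cv2.INTER_CUBIC))
from kin import *
for x in(-117.5,):
  for z in range(84,59,-3):
    q=solve_tip(x,z);print(x,z,chain(*q)[1].round(1),q.round(3))
E
```

```text
t 8.03 along 123.0 dz 73.5 lat -0.0 F tub(x,y,z) 0.0 6.0 -2.6 tilt -0.001 op 0.276
theta 0.906 psi 1.041 grip [-88.  152.2] bend [-118.8   99.5] tip [-120.3   82.6]
8.025 [ 0.6065 -0.0023  0.1509] [[-0.9905, -0.1375, -0.0006], [-0.1375, 0.9905, 0.0002], [0.0006, 0.0003, -1.0]] [ 2.4 31.3 -7.2 95.3  4.6 53.7 91.5] [-0.81  5.93 -2.62]
-117.5 84 [-85.4 153.7] [0.921 1.045]
-117.5 81 [-86.3 151.1] [0.905 1.058]
-117.5 78 [-87.2 148.5] [0.889 1.07 ]
-117.5 75 [-88.1 145.9] [0.872 1.083]
-117.5 72 [-89.  143.2] [0.855 1.095]
-117.5 69 [-89.8 140.6] [0.839 1.108]
-117.5 66 [-90.7 137.9] [0.822 1.119]
-117.5 63 [-91.6 135.2] [0.805 1.131]
-117.5 60 [-92.4 132.5] [0.788 1.143]
```

View pics/w7z.png

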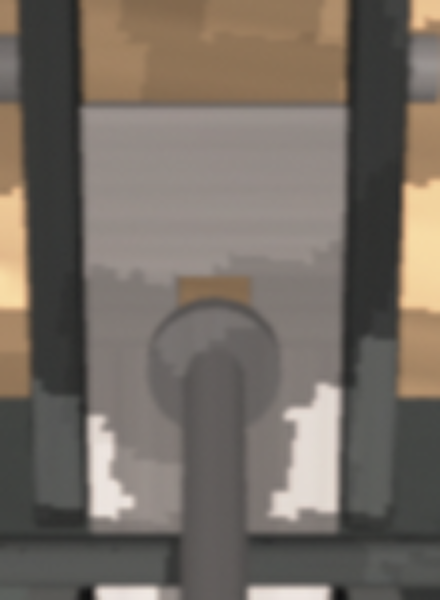

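Emit:
step_arm --pt "0 0 0.001 0" --pt "0 0 0.002 0" --pt "0 0 0.003 0" --pt "0 0 0.004 0" --pt "0 0 0.004 0"

```text
time_s: 8.7
position: [0.6059, -0.0024, 0.1467]
eef_rot: [[-0.99, -0.138, -0.002], [-0.138, 0.99, 0.0], [0.002, 0.0, -1.0]]
ft_force: [-1.5, 4.9, -3.6]
opening: 0.273
```

```bash
python3 st.py
```

```text
t 8.70 along 122.3 dz 69.3 lat 0.0 F tub(x,y,z) -0.8 5.0 -3.6 tilt -0.002 op 0.273
theta 0.882 psi 1.066 grip [-88.7 148. ] bend [-118.2   94.6] tip [-119.3   77.6]
```

Emit:
step_arm --pt "0 0 0.001 0" --pt "0 0 0.002 0" --pt "0 0 0.003 0" --pt "0 0 0.004 0" --pt "0 0 0.004 0"

```text
time_s: 9.32
position: [0.6052, -0.0025, 0.143]
eef_rot: [[-0.991, -0.137, -0.003], [-0.137, 0.991, -0.0], [0.003, 0.0, -1.0]]
ft_force: [-4.2, 4.6, 0.6]
opening: 0.273
```

```bash
python3 st.py
```

```text
t 9.32 along 121.7 dz 65.6 lat -0.0 F tub(x,y,z) -3.6 5.1 0.6 tilt -0.003 op 0.273
theta 0.860 psi 1.087 grip [-89.3 144.3] bend [-117.7   90.3] tip [-118.4   73.3]
```

```bash
python3 look.py w8; python3 - <<'E'
from h import *
im,s=pickle.load(open('w8.pkl','rb'))
cv2.imwrite('pics/w8z.png',cv2.resize(im['pixels'][110:260,225:335,::-1],None,fx=4,fy=4,interpolation=cv2.INTER_CUBIC))
T=wT(im,s);P=pts(im,T)
u_=np.array([np.cos(np.radians(7.85)),np.sin(np.radians(7.85))]);n_=np.array([-u_[1],u_[0]]);piv=np.array([.6116,-.0012])
def tub(p):
    d=p[:2]-piv;return np.round([-93+d@u_*1e3,d@n_*1e3,p[2]*1e3],1)
for v in range(130,250,4): print(v,tub(P[v,278]),end=' ')
for v in range(140,200,2):print(v,im['pixels'][v,278],tub(onz(im,278,v,.075,T))[0])
E
```

```text
9.325 [ 0.6052 -0.0025  0.143 ] [[-0.9905, -0.1374, -0.0032], [-0.1374, 0.9905, -0.0002], [0.0031, 0.0003, -1.0]] [ 2.4 31.8 -7.1 95.9  4.7 52.8 91.4] [-4.24  4.61  0.61]
130 [-1.487e+02 -0.000e+00  1.000e-01] 134 [-145.8   -0.     0.9] 138 [-142.9   -0.     1.3] 142 [-1.481e+02 -1.000e-01  7.720e+01] 146 [-1.459e+02 -1.000e-01  7.710e+01] 150 [-1.435e+02 -1.000e-01  7.590e+01] 154 [-1.413e+02 -1.000e-01  7.610e+01] 158 [-1.391e+02 -1.000e-01  7.650e+01] 162 [-1.369e+02 -1.000e-01  7.650e+01] 166 [-1.347e+02 -1.000e-01  7.740e+01] 170 [-1.322e+02 -1.000e-01  7.610e+01] 174 [-1.302e+02 -1.000e-01  7.760e+01] 178 [-1.278e+02 -1.000e-01  7.670e+01] 182 [-1.256e+02 -1.000e-01  7.740e+01] 186 [-106.     0.     0.9] 190 [-1.246e+02 -1.000e-01  9.280e+01] 194 [-1.224e+02 -1.000e-01  9.280e+01] 198 [-1.203e+02 -1.000e-01  9.310e+01] 202 [-1.182e+02 -1.000e-01  9.370e+01] 206 [-1.171e+02 -1.000e-01  9.750e+01] 210 [-1.155e+02 -1.000e-01  9.950e+01] 214 [-1.142e+02 -1.000e-01  1.024e+02] 218 [-1.129e+02 -1.000e-01  1.049e+02] 222 [-1.117e+02 -1.000e-01  1.079e+02] 226 [-1.100e+02 -1.000e-01  1
[... 251 characters left out ...]
7.8
144 [153 145 140] -146.7
146 [148 139 135] -145.6
148 [147 138 135] -144.5
150 [146 138 133] -143.4
152 [148 140 136] -142.3
154 [149 141 136] -141.1
156 [149 141 136] -140.0
158 [150 141 137] -138.9
160 [150 141 137] -137.7
162 [148 139 135] -136.6
164 [151 143 138] -135.5
166 [151 143 139] -134.3
168 [153 146 140] -133.2
170 [150 141 137] -132.0
172 [148 140 135] -130.9
174 [152 144 140] -129.7
176 [152 143 139] -128.6
178 [153 144 139] -127.4
180 [152 144 139] -126.2
182 [143 136 131] -125.1
184 [135 116  99] -123.9
186 [133 108  82] -122.7
188 [106  93  81] -121.5
190 [98 94 92] -120.3
192 [120 116 113] -119.2
194 [119 115 112] -118.0
196 [108 104 101] -116.8
198 [106 102 100] -115.6
```

View pics/w8z.png

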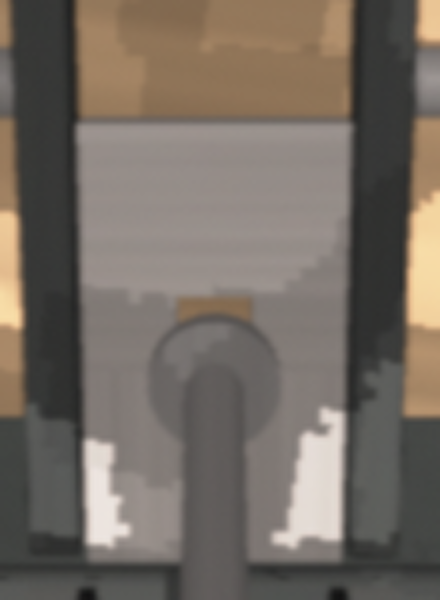

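Contact is light (about 4 N vertical). The image puts the pin about 2 mm behind the hole's centre, probably on the rear edge, so I'll slide it gently forward.

Emit:
step_arm --pt "0.0005 0 0 0" --pt "0.001 0 0 0" --pt "0.0015 0 0 0" --pt "0.002 0 0 0" --pt "0.002 0 0 0"

```text
time_s: 10.0
position: [0.6047, -0.0026, 0.1431]
eef_rot: [[-0.99, -0.138, -0.0], [-0.138, 0.99, 0.0], [0.0, 0.0, -1.0]]
ft_force: [-0.4, 5.3, -2.9]
opening: 0.278
```

```bash
python3 st.py
```

```text
t 10.00 along 121.1 dz 65.7 lat -0.0 F tub(x,y,z) 0.3 5.3 -2.9 tilt -0.000 op 0.278
theta 0.859 psi 1.083 grip [-89.9 144.4] bend [-118.5   90.5] tip [-119.3   73.5]
```

Contact has cleared, so the forces are back to the free values. I'll follow the insertion arc down.

Emit:
step_arm --pt "0.0003 0 0.001 0" --pt "0.0006 0 0.002 0" --pt "0.0009 0 0.003 0" --pt "0.0012 0 0.004 0" --pt "0.0012 0 0.004 0"

```text
time_s: 10.62
position: [0.6032, -0.0028, 0.139]
eef_rot: [[-0.99, -0.138, -0.001], [-0.138, 0.99, 0.0], [0.001, 0.0, -1.0]]
ft_force: [-1.4, 5.3, -3.3]
opening: 0.275
```

```bash
python3 st.py
```

```text
t 10.62 along 119.6 dz 61.6 lat -0.0 F tub(x,y,z) -0.6 5.5 -3.3 tilt -0.001 op 0.275
theta 0.833 psi 1.101 grip [-91.4 140.2] bend [-119.    85.8] tip [-119.5   68.8]
```

Emit:
step_arm --pt "0.0003 0 0.001 0" --pt "0.0005 0 0.002 0" --pt "0.0008 0 0.003 0" --pt "0.001 0 0.004 0" --pt "0.001 0 0.004 0"

```text
time_s: 11.25
position: [0.6019, -0.0029, 0.1349]
eef_rot: [[-0.99, -0.138, -0.002], [-0.138, 0.99, 0.0], [0.002, 0.0, -1.0]]
ft_force: [-2.1, 4.9, -3.0]
opening: 0.272
```

```bash
python3 st.py; python3 look.py w9
```

```text
t 11.25 along 118.3 dz 57.5 lat -0.0 F tub(x,y,z) -1.4 5.2 -3.0 tilt -0.002 op 0.272
theta 0.808 psi 1.119 grip [-92.6 136.2] bend [-119.3   81.3] tip [-119.5   64.3]
11.25 [ 0.6019 -0.0029  0.1349] [[-0.9905, -0.1375, -0.0015], [-0.1375, 0.9905, 0.0001], [0.0015, 0.0003, -1.0]] [ 2.4 31.9 -7.1 97.1  4.8 51.4 91.3] [-2.09  4.91 -3.  ]
```

View pics/w9.png

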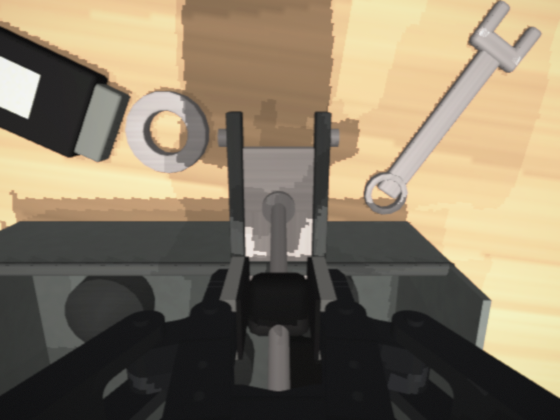

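The pin is in the hole: the collar at (278,207) is close above the plate and the hole is fully covered. I'll lower the rest in small steps.

Emit:
step_arm --pt "0.0003 0 0.001 0" --pt "0.0006 0 0.002 0" --pt "0.0006 0 0.002 0"

```text
time_s: 11.68
position: [0.6014, -0.003, 0.1329]
eef_rot: [[-0.99, -0.138, -0.001], [-0.138, 0.99, 0.0], [0.001, 0.0, -1.0]]
ft_force: [-1.5, 5.5, -3.3]
opening: 0.273
```

```bash
python3 st.py
```

```text
t 11.68 along 117.8 dz 55.5 lat -0.0 F tub(x,y,z) -0.7 5.7 -3.3 tilt -0.001 op 0.273
theta 0.796 psi 1.128 grip [-93.2 134.2] bend [-119.3   79.1] tip [-119.4   62.1]
```

Emit:
step_arm --pt "0.0002 0 0.0005 0" --pt "0.0003 0 0.001 0" --pt "0.0003 0 0.001 0"

```text
time_s: 12.05
position: [0.6014, -0.003, 0.1327]
eef_rot: [[-0.99, -0.138, -0.0], [-0.138, 0.99, 0.0], [0.0, 0.0, -1.0]]
ft_force: [-3.4, 4.7, 2.6]
opening: 0.275
```

```bash
python3 st.py
```

```text
t 12.05 along 117.8 dz 55.3 lat -0.0 F tub(x,y,z) -2.7 5.2 2.6 tilt -0.000 op 0.275
theta 0.794 psi 1.129 grip [-93.2 134. ] bend [-119.3   78.9] tip [-119.3   61.9]
```

Emit:
step_arm --pt "0 0 0 0" --pt "0 0 0 0" --pt "0 0 0 0" --pt "0 0 0 0" --fingers 0.05 --squeeze 20

```text
time_s: 12.55
position: [0.602, -0.0036, 0.1323]
eef_rot: [[-0.991, -0.137, 0.0], [-0.137, 0.991, -0.0], [-0.0, -0.0, -1.0]]
ft_force: [-0.3, -0.8, 0.9]
opening: 0.585
```

```bash
python3 st.py; python3 look.py w10; python3 - <<'E'
from h import *
im,s=pickle.load(open('w10.pkl','rb'))
T=wT(im,s);P=pts(im,T)
u_=np.array([np.cos(np.radians(7.85)),np.sin(np.radians(7.85))]);n_=np.array([-u_[1],u_[0]]);piv=np.array([.6116,-.0012])
def tub(p):
    d=p[:2]-piv;return np.round([-93+d@u_*1e3,d@n_*1e3,p[2]*1e3],1)
for v in range(180,290,4): print(v,tub(P[v,278]),end=' ')
E
```

```text
t 12.55 along 118.3 dz 54.9 lat -0.7 F tub(x,y,z) -0.4 -0.7 0.9 tilt 0.000 op 0.585
theta 0.793 psi 1.135 grip [-92.6 133.6] bend [-118.4   78.3] tip [-118.3   61.3]
12.55 [ 0.602  -0.0036  0.1323] [[-0.9906, -0.1369, 0.0001], [-0.1369, 0.9906, -0.0004], [-0.0001, -0.0004, -1.0]] [ 2.4 32.1 -7.  97.3  4.8 50.9 91.3] [-0.27 -0.78  0.85]
180 [-132.1   -0.8   77. ] 184 [-129.8   -0.8   76.7] 188 [-127.5   -0.8   76.5] 192 [-126.4   -0.8   81.1] 196 [-124.3   -0.8   81.3] 200 [-122.2   -0.8   81.8] 204 [-120.3   -0.8   82.8] 208 [-118.8   -0.8   85.3] 212 [-117.5   -0.8   88.4] 216 [-116.3   -0.8   91.4] 220 [-114.5   -0.8   92.5] 224 [-113.7   -0.8   96.7] 228 [-112.4   -0.8   99. ] 232 [-111.    -0.8  101. ] 236 [-110.1   -0.8  104.3] 240 [-108.9   -0.8  106.5] 244 [-107.9   -0.8  109.3] 248 [-107.1   -0.8  112.2] 252 [-105.4   -0.8  112.9] 256 [-105.1   -0.8  116.8] 260 [-103.5   -0.8  117.7] 264 [-102.6   -0.8  120.2] 268 [-102.2   -0.8  123.5] 272 [-101.7   -0.8  126.5] 276 [-104.9   -0.8  136.8] 280 [-105.    -0.8  140.4] 284 [-104.4   -0.8  142.7] 288 [-102.6   -0.8  142.5]
```

View pics/w10.png

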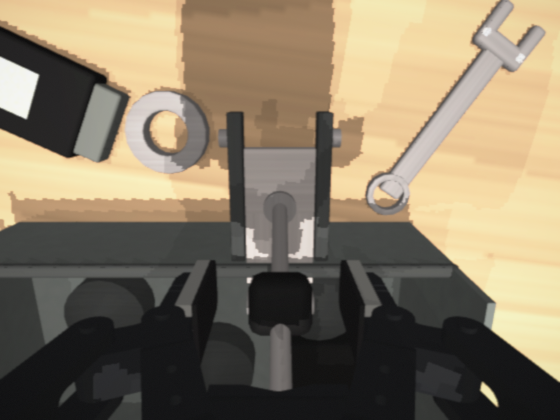

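Fingers are open and the lid is standing: the collar's top is about 4.7 mm above the plate, which means it is seated. I'll back away from the tub, then rise.

Emit:
step_arm --pt "0.01 0.001 0 0" --pt "0.025 0.001 0 0" --pt "0.045 0.001 0 0" --pt "0.07 0.001 0 0" --pt "0.08 0.001 -0.03 0" --pt "0.09 0.001 -0.07 0" --pt "0.09 0.001 -0.1 0" --pt "0.09 0.001 -0.1 0"

```text
time_s: 13.6
position: [0.5132, -0.0146, 0.2346]
eef_rot: [[-0.991, -0.137, 0.005], [-0.137, 0.991, -0.0], [-0.005, -0.001, -1.0]]
ft_force: [-0.9, 0.3, -0.6]
opening: 0.582
```

```bash
python3 look.py w11; python3 - <<'E'
from h import *
im,s=pickle.load(open('w11.pkl','rb'))
T=wT(im,s);P=pts(im,T)
from cell import bot
for n in('scene','top'):
    i=bot.get_image(n)['pixels'];cv2.imwrite(f'pics/{n}11.png',i[:,:,::-1])
    a=i.astype(int);b=pickle.load(open(n+'.pkl','rb'))['pixels'].astype(int);print(n,'changed px',(abs(a-b).max(2)>40).sum())
E
```

```text
13.6 [ 0.5132 -0.0146  0.2346] [[-0.9905, -0.1372, 0.0046], [-0.1372, 0.9905, -0.0003], [-0.0045, -0.0009, -1.0]] [  4.7  18.7  -8.  102.5   3.   58.7  93.5] [-0.86  0.28 -0.61]
scene changed px 12752
top changed px 23509
```

View pics/w11.png

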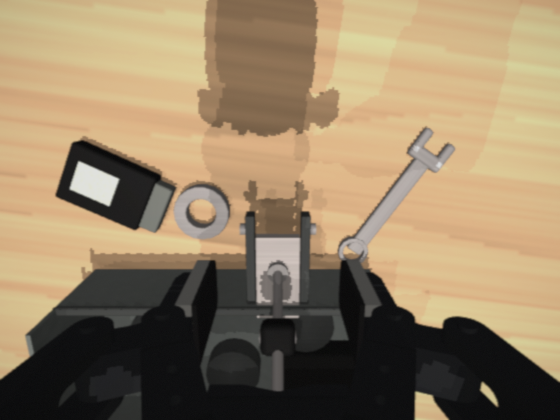

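View pics/scene11.png

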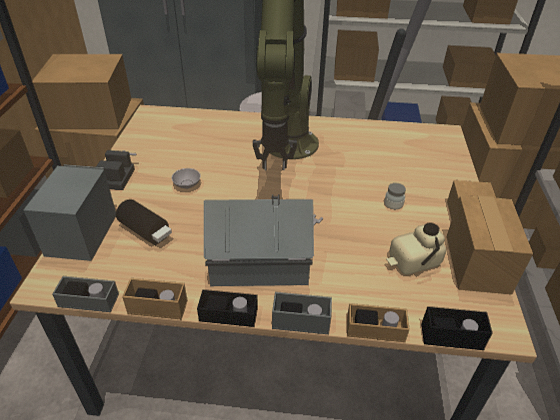

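The lid stands open on its rod, the collar is on the plate at (278,268) in the wrist view, and the other objects look undisturbed. I'll let the arm settle, check the collar height and lid angle once more, and hand in if they agree.

Emit:
step_arm --pt "0 0 0 0" --pt "0 0 0 0" --pt "0 0 0 0" --pt "0 0 0 0"

```text
time_s: 14.25
position: [0.5127, -0.0145, 0.2321]
eef_rot: [[-0.991, -0.137, -0.0], [-0.137, 0.991, -0.0], [0.0, 0.0, -1.0]]
ft_force: [0.1, -0.3, 0.7]
opening: 0.59
```

```bash
python3 look.py w12; python3 - <<'E'
from h import *
im,s=pickle.load(open('w12.pkl','rb'));T=wT(im,s);P=pts(im,T)
print(P[245:275:3,278,2].round(4))
from cell import bot
t=bot.get_image('scene');Q=pts(t)
# lid angle from scene depth: plane fit on lid pixels
q=Q[215:250,220:262].reshape(-1,3);c=q-q.mean(0);n=np.linalg.svd(c)[2][2];print('lid angle rad',np.arccos(abs(n[2])))
b=pickle.load(open('scene.pkl','rb'));
print('moved px outside arm/lid', [(abs(t['pixels'][r].astype(int)-b['pixels'][r]).max(2)>40).sum() for r in (np.s_[165:200,165:210],np.s_[195:250,110:180],np.s_[220:280,380:450],np.s_[180:212,380:410])])
E
```

```text
14.25 [ 0.5127 -0.0145  0.2321] [[-0.9905, -0.1374, -0.0002], [-0.1374, 0.9905, -0.0], [0.0002, 0.0, -1.0]] [  4.7  18.9  -8.  102.6   3.   58.7  93.5] [ 0.13 -0.25  0.72]
[0.076  0.0752 0.0761 0.0785 0.0751 0.0762 0.0763 0.0793 0.0808 0.0813]
lid angle rad 0.7580736512124999
moved px outside arm/lid [np.int64(0), np.int64(0), np.int64(0), np.int64(0)]
```

```bash
python3 -c "
from cell import bot
print(bot.hand_in())"
```

```text
the job is handed in; nothing more can be done
None
```

I opened the tub and handed the job in at about 14 s of the 72 s. The lid stands open on its prop rod, with the pin in the holding hole and the collar on the plate. The hand-in gave no verdict.

**How it went:** I took the swivel grip off-centre so the gripper body would clear the rod, then lifted the lid while folding the rod. The wrist camera put the hole about 28 mm in front of the mark. The pin first touched the hole's rear edge. I slid it 2 mm forward and lowered it until the collar met the plate. Wrist-force readings, taken at the end of each move, showed about 4–6 N change at each contact, against the 20 N limit.

**Last checks:**
- **Collar:** its top is about 5 mm above the plate by camera depth, which fits a seated collar and a pin tip about 14 mm below the plate.
- **Lid angle:** about 0.76 rad from a plane fit to the scene depth, against about 0.79 rad from the linkage geometry. The two disagree slightly, but both are well above 0.55.
- **Other objects:** the regions around the bowl, canister, tank and jar showed no change in the scene view. The module, ring and spanner I checked only by eye in the wrist view, and they looked in place.
- **Robot:** clear of everything, with wrist force near zero.
- **Offset:** the plate read 1–2 mm higher in camera depth than its nominal 75 mm, which is within the calibration.

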